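# Hold the drive pulley on the shaft's flat

### The job

Service the sample turntable drive: pinch its upright shaft so that one finger lies on the shaft's flat, and turn it until the flat squarely faces the notched bracket on the drive. Then pick up the toothed pulley, lower it hub-up over the shaft with its protruding set-screw on the flat, pointing straight at the notch and level with the notch, and finish while still holding it there, upright and not resting on anything, so that a colleague can tighten the screw. Leave the other things on the bench where they are.

Things in the scene. Friction and masses are not known exactly. Their poses are not given: they have to be found in the camera images.
- drive: White drive housing with aluminium top plate, fixed to the bench. Origin: on the bench under the axis of the upright shaft; z up; +x from the shaft towards the notched bracket (at zero yaw, away from the robot). Housing x -60 to +90, y -55 to +55, top 75 above the bench; a boss of diameter 38 around the shaft stands 3 higher.
- notch (a point): Centre of the notch (14 wide, open at the top) in the upright bracket: 77.5 along +x of the drive from the shaft axis, 123 above the bench. The bracket is an aluminium plate, 5 thick, 50 wide, its top 132 above the bench.
- shaft_tip (a point): Centre of the top end of the upright steel shaft, 145 above the bench. Diameter 22; its upper 40 is D-shaped, one flat 7.5 from the axis (18.5 across flat and back); below that it is round, a step on which the screw tip of a pulley let go would land (screw then 108 above the bench). Top edge chamfered by 3.
- shaft (a joint): Angle of the shaft, rad, anticlockwise seen from above, relative to the drive: at 0 the flat faces the notch, at +1.57 it faces +y of the drive. Starts somewhere from 0.5 to 1.3; stops at -0.35 and 1.7. Stiff (about 0.06 Nm of friction), stays where left.
- shaft_flat (a point): Middle of the flat of the shaft, on its surface: a steel face 15.5 wide and 36 high, 7.5 from the shaft axis, its middle 123 above the bench; its +x is the outward normal.
- pulley: Loose aluminium toothed pulley, about 0.18 kg, hub-up on the bench. Origin: centre of the underside; z up along the bore (diameter 25, right through). Toothed rim: diameter 60, 16 high. Above it the hub, the place to grasp: diameter 38, from 16 to 38 high. A dark set-screw goes radially through the hub along +x, 28 above the underside.
- pulley_bore (a point): Point on the pulley's bore axis at the height of the set-screw, 28 above the underside. The screw's tip, 5 thick, stands into the bore to 9.3 from the axis, so the pulley goes down the shaft only with the tip over the flat (within about 10 degrees).
- screw_head (a point): Outer end of the set-screw's head (10 thick, sticking out of the hub): 27 from the pulley's axis along its +x, 28 above its underside.
- vial: Bystander: small amber glass vial, diameter 22, 34 high, black cap; origin at its underside or middle.
- spare_collar: Bystander: plain steel ring, outer diameter 40, 12 high, no screw; origin at its underside or middle.
- idler: Bystander: larger plain aluminium wheel, diameter 80, without teeth or set-screw; origin at its underside or middle.
- screwdriver: Bystander: screwdriver lying on the bench; origin at its underside or middle.
- solvent: Bystander: glass solvent bottle with red cap, diameter 86, 180 high; origin at its underside or middle.
- beaker: Bystander: glass beaker, rim diameter 70, 85 high; origin at its underside or middle.
- rack: Bystander: white vial rack, 80 x 160 x 30, with holes; origin at its underside or middle.

How it is judged:
By the outcome, as a careful person would: the job done as asked, in the order asked, and still so for the second after the job is handed in, while the arm keeps its last pose, push and grip.
It also fails if it takes over 66 s, if anything falls off the work surface, if the arm or the gripper's body presses on something with over 40 N, if the wrist force passes 120 N, or if a joint passes its speed limit or range.

### The arm

A 6-joint arm with a two-finger parallel gripper is mounted at the origin on the work surface. World frame = base frame: x ahead of the robot, y to its left, z up, the work surface at z = 0. Lengths are in m, angles in rad, forces in N, time in s.
With the tool pointing down it reaches from about 0.35 to 0.85 m from the base axis. Payload 8.1 kg.
Tool frame: the origin (TCP) lies at the very end of the fingers, on their centre line; the grasp point (between the pads) lies 19 mm behind it; z points along the fingers, y is the line along which they close (so a half turn about z gives the same grasp; the last joint's range is limited). The gripper opens to 93 mm and grips with 3 to 60 N. Pads are 15 mm wide; open, the fingers measure 128 mm over their backs; the gripper's body (75 mm by 188 mm) begins 65 mm behind the grasp point.
Start: joints at [1.13, 0.13, 1.488, -0, 1.523, -0.085], TCP at [0.209, 0.562, 0.187] pointing down, gripper open.
Joint ranges: [-2.96, 2.96], [-0.89, 2.26], [0.02, 2.5], [-1.34, 4.48], [0, 2.73], [-2.66, 2.66]. Speed limits (rad/s): [2.39, 2.39, 2.79, 3.14, 3.14, 3.14].

### API

Orientations are given as a rotation vector (axis times angle).
In Python, from bench import get_state, capture, finish_job gives the robot as it stands. The module is installed in compiled form; this text tells all that it offers.
- The arm moves only by the tool arm_command, never from a script. Its argument "series" is a list of rows, each a list of 6 numbers: the shift along the tool's x, y, z as a fraction of full scale, then the turn, a rotation vector about the tool's x, y, z as a fraction of full scale. In form: [[dx, dy, dz, ax, ay, az], ...]. A call has 1 to 5 rows; each row is the pose to reach, as a shift and turn from the pose commanded when the call began, along the tool's axes at that moment; what a row does not reach only later rows make up. Full scale, the value 1, is 150 mm for a shift and 90 degrees for a turn. A row lasts 1/8 s, in which the tool goes at most 62.5 mm and 10.7 degrees, less where a joint would pass 70% of its speed; a pose out of reach is approached as far as the arm can. A call with a number of a shift or a turn outside -1 to 1 is refused whole. A call with a gripper value outside its range is refused whole. "jaw" is the gripper's target within -1 to 1 (fully open at 1, half-way at 0, shut at -1), set as the call begins (left out, the last holds). The fingers move at their own pace and stop on an object; "grip_force" is the grip in N (left out, the last holds). Time passes only in rows, so rows that repeat a pose let the fingers close. It gives the time, the measured TCP pose, the force, the opening and the grip force at its end, in the units of the state.
- get_state(): the state, without advancing time (a new reading comes with each control period).
- capture(name): name is "scene" or "top" or "wrist"; returns a dict with "img" (384x512x3 uint8, blue, green, red), "camera_matrix" (3x3 intrinsics, pixels), "world_from_camera" (4x4, takes a point from camera to world coordinates). Camera axes: x right, y down, z forward; pixel columns grow to the right and rows downward; lengths in m; the calibration is good to about 2 mm. A picture is of the moment at which its call begins. There is no depth.
- finish_job(): hands the job in; it is judged then, once.
The state is a dict: "time_s": time; "q": joint angles; "dq": joint speeds; "joint_efforts": joint torques, N m; "tool_pos": TCP position; "eef_rot": TCP orientation; "wrist_force": force on the tool from outside, world axes, zero at the start; "ft_torque": the same for the moment, N m; "grip_width": finger opening in m; "grasp_force": force on a finger pad.
Only numpy, scipy, OpenCV 4.12 (cv2) and the standard library are available. Lean on these libraries where they do the work, as an engineer would, in place of code of your own. Each camera call takes 0.05 s, during which the arm holds its last target. There are 200 camera calls.

## Working session

There is one attempt and no reset: what is moved stays moved. The work goes in short steps, Python scripts to look and compute and a tool call to move; the robot and the scene stay as the last step left them, time stands still between calls to the robot, and variables do not carry over. Pictures are saved under pics/ and viewed, at most 10 in all, crops included, and the job is handed in when it is done.

Besides the shell and the picture viewer there is one more tool, called after "Call:" as name([rows], argument=value, ...), one row to a line, values as JSON. arm_command: Moves the arm, as the interface text tells. Its arguments: {"type":"object","properties":{"series":{"type":"array","items":{"type":"array","items":{"type":"number","minimum":-1,"maximum":1}}},"jaw":{"type":"number"},"grip_force":{"type":"number"}},"required":["series"]}

```bash
mkdir -p pics
cat > h.py <<'E'
import numpy as np, cv2
from bench import get_state, capture, finish_job
from scipy.spatial.transform import Rotation as R
def ray(c,u,v):
    d=np.linalg.inv(c["camera_matrix"])@np.array([u,v,1.]); T=c["world_from_camera"]
    return T[:3,3],T[:3,:3]@d
def onz(c,u,v,z):
    o,d=ray(c,u,v); return o+d*(z-o[2])/d[2]
def proj(c,p):
    T=c["world_from_camera"]; q=c["camera_matrix"]@(T[:3,:3].T@(np.array(p)-T[:3,3])); return q[:2]/q[2]
def move(p,rv):
    "shift (frac), turn (frac) from current measured pose to target"
    s=get_state(); Rt=R.from_rotvec(s["eef_rot"])
    return (Rt.inv().apply(np.array(p)-s["tool_pos"])/.15).round(4),((Rt.inv()*R.from_rotvec(rv)).as_rotvec()/(np.pi/2)).round(4)
E
python3 - <<'E'
from h import *
import pickle
for n in("scene","top"):
    c=capture(n); pickle.dump(c,open(n+".pkl","wb")); cv2.imwrite(f"pics/{n}0.png",cv2.resize(c["img"],(800,600),interpolation=cv2.INTER_CUBIC)); print(n,c["camera_matrix"].round(1).tolist(),c["world_from_camera"].round(3).tolist())
s=get_state(); print(s["tool_pos"],s["eef_rot"],R.from_rotvec(s["eef_rot"]).as_matrix().round(3))
E
```

```text
scene [[362.4, 0.0, 251.5], [0.0, 362.4, 194.7], [0.0, 0.0, 1.0]] [[0.659, 0.464, -0.592, 1.199], [0.752, -0.409, 0.517, -0.548], [-0.002, -0.786, -0.618, 0.767], [0.0, 0.0, 0.0, 1.0]]
top [[360.2, 0.0, 250.2], [0.0, 360.2, 189.7], [0.0, 0.0, 1.0]] [[0.055, -0.976, 0.212, 0.315], [-0.998, -0.052, 0.016, -0.002], [-0.005, -0.212, -0.977, 1.392], [0.0, 0.0, 0.0, 1.0]]
[0.20878048 0.5619292  0.18642542] [-5.55906799e-01 -3.09164206e+00  2.44188680e-03] [[-0.937  0.348 -0.001]
 [ 0.348  0.937 -0.001]
 [ 0.    -0.002 -1.   ]]
```

View pics/scene0.png

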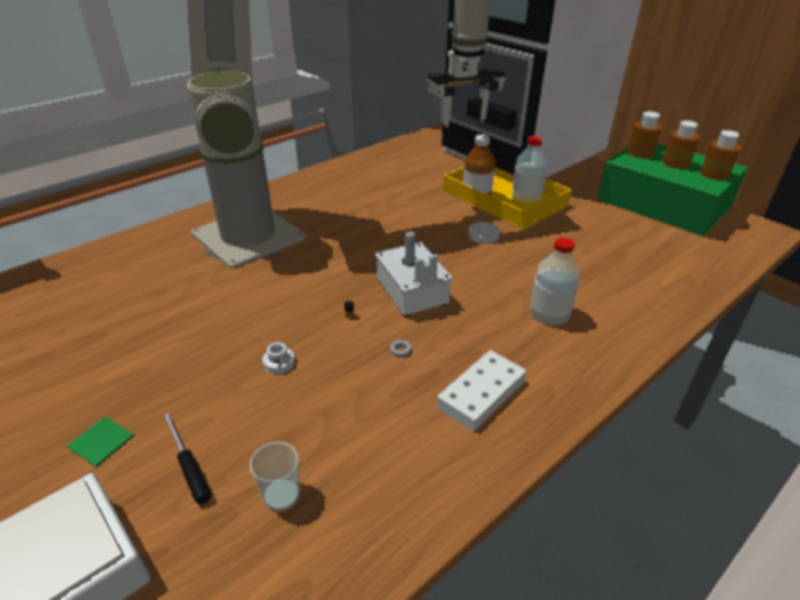

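View pics/top0.png

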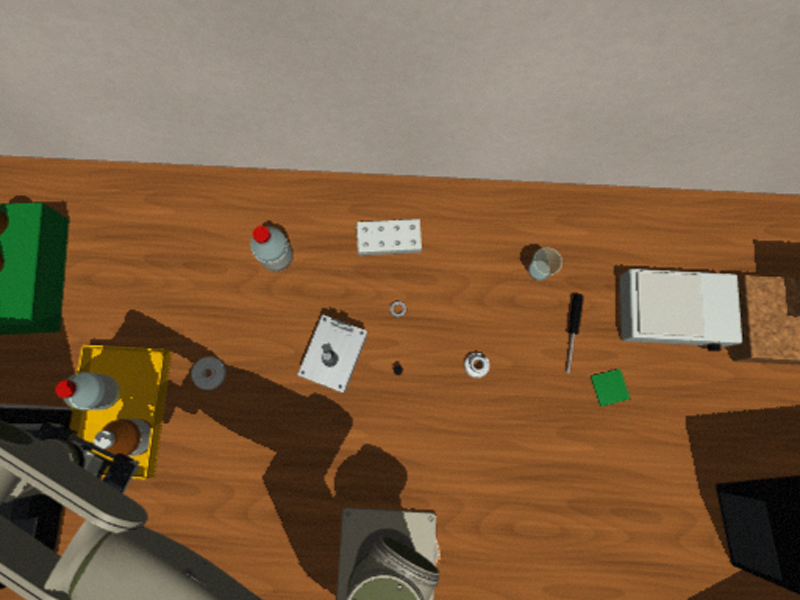

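The scene view shows the drive (shaft tip about (409,236), bracket (428,265)) and the pulley at (279,357). The top view shows the drive at (333,352), the pulley at (477,364) and the vial at (398,368).

Run:
```python
from h import *
import pickle
c=pickle.load(open("top.pkl","rb")); s=pickle.load(open("scene.pkl","rb"))
hsv=cv2.cvtColor(c["img"],cv2.COLOR_BGR2HSV); m=((hsv[...,1]<60)&(hsv[...,2]>90)).astype(np.uint8)
m=cv2.morphologyEx(m,cv2.MORPH_CLOSE,np.ones((7,7)))
for k in cv2.findContours(m,0,1)[0]:
    (x,y),_,_=cv2.minAreaRect(k); a=cv2.contourArea(k)
    if 180<x<320 and 215<y<245 and a>60:
        z=.075 if x<250 else .016
        P=np.array([onz(c,u,v,z)[:2] for u,v in k[:,0]],np.float32)
        r=cv2.minAreaRect(P); print(a,(x,y),r,cv2.boxPoints(r).round(3).tolist())
def tri(a,b):
    (o,d),(p,e)=ray(s,a[0]/1.5625,a[1]/1.5625),ray(c,b[0]/1.5625,b[1]/1.5625)
    t=np.linalg.lstsq(np.c_[d,-e],p-o,rcond=None)[0]; return ((o+t[0]*d+p+t[1]*e)/2).round(4)
print(tri((409,236),(325,347)),onz(s,409/1.5625,236/1.5625,.145))
print("collar, vial",onz(c,398/1.5625,309/1.5625,.01),onz(c,398/1.5625,368/1.5625,.02))
```

```text
175.5 (304.5, 233.5) ((0.4537169337272644, -0.19481447339057922), (0.057233430445194244, 0.05712270736694336), 1.559791922569275) [[0.42399999499320984, -0.16699999570846558], [0.4259999990463257, -0.2240000069141388], [0.4830000102519989, -0.22300000488758087], [0.4819999933242798, -0.16500000655651093]]
1274.0 (212.44369506835938, 225.64476013183594) ((0.4587007164955139, 0.15016306936740875), (0.1187448501586914, 0.15514545142650604), 72.51272583007812) [[0.367000013589859, 0.11699999868869781], [0.5149999856948853, 0.07000000029802322], [0.5509999990463257, 0.18299999833106995], [0.40299999713897705, 0.23000000417232513]]
[0.4573 0.153  0.1473] [0.45192938 0.14881267 0.145     ]
collar, vial [0.58273966 0.00157072 0.01      ] [ 0.43519871 -0.00605458  0.02      ]
```

Call:
arm_command([
  [0,0,-0.4,0,0,0],
  [-0.25,-0.2,-0.76,0,0,0],
  [-0.5,-0.4,-0.76,0,0,0],
  [-0.75,-0.6,-0.76,0,0,0],
  [-1,-0.8,-0.76,0,0,0],
], jaw=1)

```text
time_s: 0.72
tool_pos: [0.3083, 0.3963, 0.3012]
eef_rot: [0.556, 3.092, -0.0]
wrist_force: [0.5, 0.0, -0.1]
grip_width: 0.0927
grasp_force: 0.0
```

Call:
arm_command([
  [-0.25,-0.2,0,0,0,0],
  [-0.5,-0.4,0,0,0,0],
  [-0.75,-0.6,0,0,0,0],
  [-1,-0.8,0,0,0,0],
  [-1,-0.8,0,0,0,0.1],
])

```text
time_s: 1.35
tool_pos: [0.4078, 0.2301, 0.3008]
eef_rot: [-0.806, -3.036, 0.002]
wrist_force: [-0.8, 0.3, 0.4]
grip_width: 0.0928
grasp_force: 0.0
```

Run:
```python
from h import *
print(get_state()["tool_pos"], move([.40,.165,.30],[-3.1416,0,0])) 
a=np.radians(35-90); print(R.from_matrix(np.array([[np.cos(a),-np.sin(a),0],[np.sin(a),np.cos(a),0],[0,0,1]])@np.diag([1,-1,-1])).as_rotvec())
c=capture("wrist"); T=c["world_from_camera"];print(T.round(3)); cv2.imwrite("pics/w1.png",c["img"])
```

```text
[0.40780452 0.23014066 0.30081555] (array([-0.1702, -0.4029,  0.0059]), array([-2.0000e-04,  1.0000e-03,  1.6696e+00]))
[ 2.78662672 -1.45062605  0.        ]
[[ 0.496  0.834  0.243  0.34 ]
 [ 0.868 -0.477 -0.138  0.268]
 [ 0.001  0.279 -0.96   0.499]
 [ 0.     0.     0.     1.   ]]
```

View pics/w1.png

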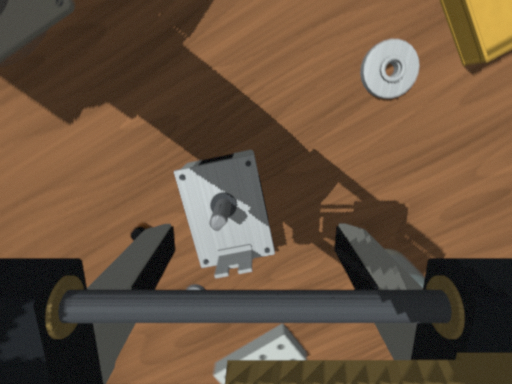

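Call:
arm_command([
  [-0.32,-0.15,0.2,0,0,0.07],
  [-0.64,-0.3,0.4,0,0,0.15],
  [-0.96,-0.45,0.6,0,0,0.22],
  [-0.96,-0.45,0.66,0,0,0.22],
  [-0.96,-0.45,0.66,0,0,0.22],
])

```text
time_s: 2.02
tool_pos: [0.498, 0.1038, 0.2013]
eef_rot: [-1.304, -2.856, 0.001]
wrist_force: [-0.7, -0.3, 0.4]
grip_width: 0.0932
grasp_force: 0.0
```

Run:
```python
from h import *
import pickle
c=capture("wrist"); pickle.dump(c,open("w2.pkl","wb")); T=c["world_from_camera"];print(T.round(3)); 
u,v=proj(c,[.447,.152,.145]); print(u,v)
x0=int(max(u-90,0));y0=int(max(v-70,0)); x0=min(x0,512-180);print(x0,y0)
cv2.imwrite("pics/w2.png",cv2.resize(c["img"][y0:y0+150,x0:x0+200],None,fx=4,fy=4,interpolation=cv2.INTER_CUBIC))
```

```text
[[ 0.756  0.629  0.181  0.447]
 [ 0.655 -0.726 -0.209  0.162]
 [ 0.     0.277 -0.961  0.399]
 [ 0.     0.     0.     1.   ]]
245.76869830865803 109.07554985383754
155 39
```

View pics/w2.png

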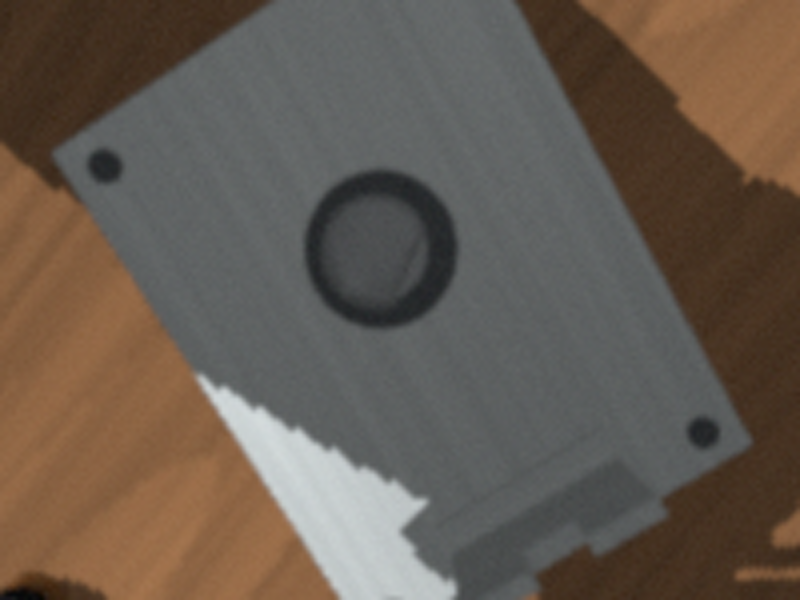

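The crop shows the boss circle at (381,248), the shaft's top at about (375,251), and a thin sliver to its right, around (412,262). The sliver is the step beyond the flat's chord.

Run:
```python
from h import *
import pickle
c=pickle.load(open("w2.pkl","rb"))
g=cv2.cvtColor(c["img"],cv2.COLOR_BGR2GRAY)
b=g[75:130,222:277]; b=cv2.resize(b,None,fx=10,fy=10,interpolation=cv2.INTER_CUBIC).astype(float)
cv2.imwrite("pics/w2b.png",np.clip((b-30)*4,0,255).astype(np.uint8))
print(onz(c,250.25,101,.078),onz(c,155+375/4,39+251/4,.145))
# plate edges: long edges in 4x crop coordinates
f=lambda p:onz(c,155+p[0]/4,39+p[1]/4,.075)[:2]
for p,q in(((55,153),(340,598)),((517,0),(750,440)),((55,153),(275,0))):
    d=f(q)-f(p); print(f(p),f(q),np.degrees(np.arctan2(d[1],d[0])))
# holes
print(f((105,165)),f((703,432)))
```

```text
[0.44523668 0.15813996 0.078     ] [0.44515824 0.15775507 0.145     ]
[0.3704116  0.12286705] [0.49604212 0.08204225] -18.002048786965023
[0.43270882 0.22207108] [0.54906979 0.18450269] -17.893233681835596
[0.3704116  0.12286705] [0.38937748 0.18453119] 72.90380127476475
[0.38133034 0.12865611] [0.53836085 0.17798234]
```

View pics/w2b.png

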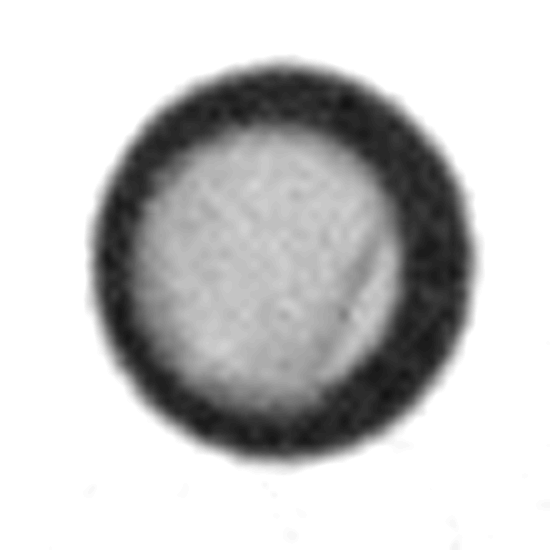

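```bash
cat >> h.py <<'E'
def rv(deg):
    "tool down, tool y at world angle deg"
    p=np.radians((deg+90)/2); return np.pi*np.array([np.cos(p),np.sin(p),0])
E
python3 - <<'E'
from h import *
import pickle
c=pickle.load(open("w2.pkl","rb"))
p,q=[onz(c,222+a/10,75+b/10,.142)[:2] for a,b in((385,230),(320,370))]
d=p-q; print(np.degrees(np.arctan2(d[1],d[0]))-90, ((p+q)/2-[.4452,.1578])@[.956,.292])
print(move([.4435,.1573,.2],rv(17)))
E
```

```text
15.337624102001357 0.007070194440597457
(array([ 0.5068, -0.0455,  0.0168]), array([-2.000e-04, -4.000e-04,  2.662e-01]))
```

Call:
arm_command([
  [0.25,-0.02,0,0,0,0.1],
  [0.5,-0.045,0.02,0,0,0.2],
  [0.507,-0.045,0.02,0,0,0.277],
  [0.507,-0.045,0.02,0,0,0.277],
  [0.507,-0.045,0.02,0,0,0.277],
], jaw=0.3)

```text
time_s: 2.7
tool_pos: [0.4444, 0.1572, 0.2002]
eef_rot: [1.887, 2.51, 0.002]
wrist_force: [-0.7, 0.0, 0.1]
grip_width: 0.0608
grasp_force: 0.0
```

Run:
```python
from h import *
print(move([.4435,.1573,.109],rv(16)),get_state()["grip_width"])
```

```text
(array([ 0.0022, -0.0067,  0.6083]), array([0.001 , 0.    , 0.0014])) 0.060823632230836665
```

Call:
arm_command([
  [0,-0.007,0.2,0,0,0],
  [0,-0.007,0.4,0,0,0],
  [0,-0.007,0.6,0,0,0],
  [0,-0.007,0.607,0,0,0],
  [0,-0.007,0.607,0,0,0],
])

```text
time_s: 3.32
tool_pos: [0.4438, 0.1564, 0.1094]
eef_rot: [1.892, 2.507, 0.001]
wrist_force: [0.8, 0.5, 1.0]
grip_width: 0.0606
grasp_force: 0.0
```

Call:
arm_command([
  [0,0,0,0,0,0],
  [0,0,0,0,0,0],
  [0,0,0,0,0,0],
  [0,0,0,0,0,0],
  [0,0,0,0,0,0],
], jaw=-1, grip_force=20)

```text
time_s: 3.95
tool_pos: [0.4437, 0.1565, 0.1084]
eef_rot: [1.893, 2.506, 0.002]
wrist_force: [1.8, 0.8, -1.9]
grip_width: 0.0171
grasp_force: 20.0
```

Run:
```python
from h import *
s=get_state();print({k:np.round(v,4) for k,v in s.items()}, move([.4435,.1583,.109],rv(-17.9)))
```

```text
{'time_s': np.float64(3.95), 'q': array([ 2.3000e-01, -1.7670e-01,  1.9362e+00,  1.0000e-04,  1.3807e+00,
       -4.7300e-02]), 'dq': array([ 0.0015,  0.0011,  0.002 ,  0.0006, -0.0014, -0.0002]), 'joint_efforts': array([ 2.45000e-02, -3.97177e+01, -4.77838e+01, -2.38000e-02,
        1.30260e+00,  4.70000e-02]), 'tool_pos': array([0.4437, 0.1565, 0.1084]), 'eef_rot': array([1.8926e+00, 2.5065e+00, 1.8000e-03]), 'wrist_force': array([ 1.8202,  0.8382, -1.9062]), 'ft_torque': array([ 0.0868, -0.2688,  0.0491]), 'grasp_force': np.float64(20.0119), 'grip_width': np.float64(0.0171)} (array([ 0.0118,  0.0019, -0.0039]), array([ 9.000e-04, -3.000e-04,  3.754e-01]))
```

Call:
arm_command([
  [0.002,0,0,0,0,0.075],
  [0.004,0,0,0,0,0.15],
  [0.006,0,0,0,0,0.225],
  [0.008,0.001,0,0,0,0.3],
  [0.01,0.002,0,0,0,0.376],
], grip_force=30)

```text
time_s: 4.58
tool_pos: [0.4433, 0.1574, 0.1083]
eef_rot: [2.544, 1.842, 0.0]
wrist_force: [1.5, -2.2, -0.8]
grip_width: 0.0167
grasp_force: 30.0
```

Call:
arm_command([
  [0,0,0,0,0,0],
  [0,0,0,0,0,0],
  [0,0,0,0,0,0],
])

```text
time_s: 4.95
tool_pos: [0.4433, 0.1575, 0.1084]
eef_rot: [2.539, 1.849, 0.0]
wrist_force: [3.1, -4.5, -0.5]
grip_width: 0.0168
grasp_force: 30.0
```

Run:
```python
from h import *
s=get_state();print({k:np.round(s[k],4) for k in("tool_pos","wrist_force","ft_torque","grip_width","grasp_force")}, move([.4435,.1583,.109],rv(-17.9)))
```

```text
{'tool_pos': array([0.4433, 0.1575, 0.1084]), 'wrist_force': array([ 3.1295, -4.514 , -0.4856]), 'ft_torque': array([-0.9335, -0.5091, -0.0751]), 'grip_width': np.float64(0.0168), 'grasp_force': np.float64(29.9996)} (array([ 0.0055, -0.0005, -0.0042]), array([0.0005, 0.0002, 0.0002]))
```

Call:
arm_command([
  [0,0,0,0,0,0],
  [0,0,0,0,0,0],
  [0,0,0,0,0,0],
  [0,0,0,0,0,0],
], jaw=0.1)

```text
time_s: 5.45
tool_pos: [0.4428, 0.158, 0.1082]
eef_rot: [-2.54, -1.848, 0.0]
wrist_force: [-0.4, 0.1, 0.0]
grip_width: 0.0495
grasp_force: 0.0
```

Call:
arm_command([
  [0,0,-0.2,0,0,0],
  [0,0,-0.5,0,0,0],
  [-0.25,0,-0.6,0,0,0],
  [-0.52,0,-0.6,0,0,0],
  [-0.52,0,-0.6,0,0,0],
])

```text
time_s: 6.08
tool_pos: [0.4188, 0.0821, 0.1987]
eef_rot: [2.543, 1.844, 0.001]
wrist_force: [0.1, 0.7, -0.9]
grip_width: 0.0513
grasp_force: 0.0
```

Run:
```python
from h import *
import pickle
c=capture("wrist"); pickle.dump(c,open("w3.pkl","wb")); print(get_state()["tool_pos"],c["world_from_camera"].round(3))
g=cv2.cvtColor(c["img"],cv2.COLOR_BGR2GRAY); u,v=proj(c,[.445,.158,.145]); x0,y0=int(u)-50,max(int(v)-35,0); print(u,v,x0,y0)
b=cv2.resize(g[y0:y0+70,x0:x0+100],None,fx=8,fy=8,interpolation=cv2.INTER_CUBIC).astype(float); print(b.min(),b.max())
cv2.imwrite("pics/w3.png",np.clip((b-30)*3.5,0,255).astype(np.uint8))
```

```text
[0.4190308  0.08312698 0.19855411] [[ 0.95  -0.299 -0.084  0.442]
 [-0.311 -0.913 -0.264  0.155]
 [ 0.002  0.277 -0.961  0.396]
 [ 0.     0.     0.     1.   ]]
256.2337885454501 94.86695241871867 206 59
42.0 228.0
```

View pics/w3.png

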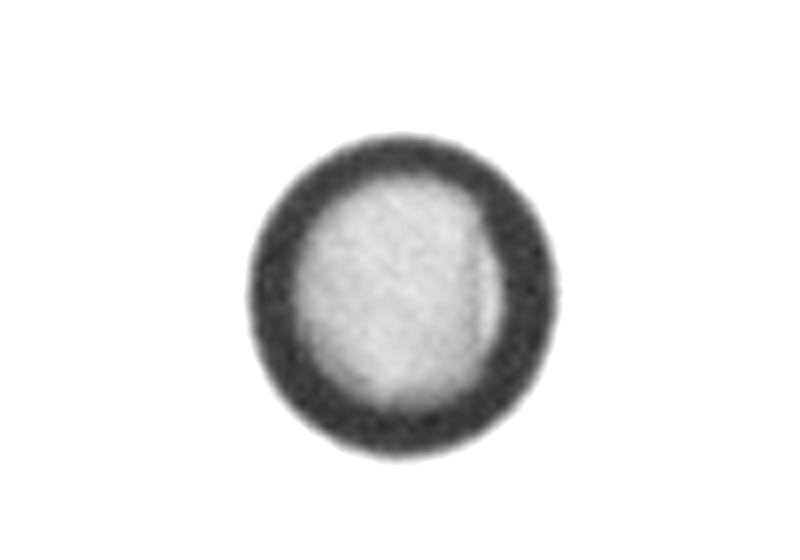

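The flat's chord is now vertical in the crop (x≈478), with the boss at (403,297). The flat therefore faces world -18°, the bracket's direction. Next, to the pulley.

Call:
arm_command([
  [-0.25,0.09,0,0,0,0],
  [-0.5,0.18,0,0,0,0],
  [-0.75,0.27,0,0,0,0],
  [-1,0.36,0,0,0,0],
  [-1,0.36,0,0,0,0],
])

```text
time_s: 6.75
tool_pos: [0.4243, -0.0769, 0.1979]
eef_rot: [-2.543, -1.844, 0.001]
wrist_force: [-1.0, 1.0, 0.5]
grip_width: 0.0512
grasp_force: 0.0
```

Call:
arm_command([
  [-0.3,0.1,0.1,0,0,0],
  [-0.6,0.2,0.2,0,0,0],
  [-0.9,0.3,0.33,0,0,0],
  [-1,0.43,0.33,0,0,0],
  [-1,0.43,0.33,0,0,0],
])

```text
time_s: 7.38
tool_pos: [0.4399, -0.2377, 0.1481]
eef_rot: [-2.54, -1.846, -0.0]
wrist_force: [-0.5, 0.9, 0.3]
grip_width: 0.0511
grasp_force: 0.0
```

Call:
arm_command([
  [-0.2,0,0,0,0,0],
  [-0.2,0,0,0,0,0],
  [-0.2,0,0,0,0,0],
])

```text
time_s: 7.75
tool_pos: [0.4304, -0.2652, 0.1489]
eef_rot: [-2.54, -1.848, -0.001]
wrist_force: [-0.1, 0.0, 0.4]
grip_width: 0.0507
grasp_force: 0.0
```

Run:
```python
from h import *
import pickle
c=pickle.load(open("w3.pkl","rb"))
g=cv2.cvtColor(c["img"],cv2.COLOR_BGR2GRAY); x0,y0=206,59
m=(g[y0:y0+70,x0:x0+100]<75).astype(np.uint8)
for k in cv2.findContours(m,0,1)[0]:
    if cv2.contourArea(k)>300:
        (u,v),ax,_=cv2.fitEllipse(k); print("boss",u+x0,v+y0,ax,onz(c,u+x0,v+y0,.078))
c=capture("wrist"); pickle.dump(c,open("w4.pkl","wb")); print(get_state()["tool_pos"],c["world_from_camera"].round(3))
u,v=proj(c,[.454,-.195,.03]); x0,y0=int(u)-66,max(int(v)-50,0); print(u,v,x0,y0)
cv2.imwrite("pics/w4.png",cv2.resize(c["img"][y0:y0+100,x0:x0+132],None,fx=6,fy=6,interpolation=cv2.INTER_CUBIC))
```

```text
boss 255.80512237548828 95.63924026489258 (37.146419525146484, 38.949066162109375) [0.44513052 0.15812202 0.078     ]
[ 0.43042839 -0.26527121  0.14893879] [[ 0.951 -0.296 -0.084  0.454]
 [-0.308 -0.914 -0.263 -0.192]
 [ 0.001  0.276 -0.961  0.347]
 [ 0.     0.     0.     1.   ]]
255.34148143505706 102.5548994087483 189 52
```

View pics/w4.png

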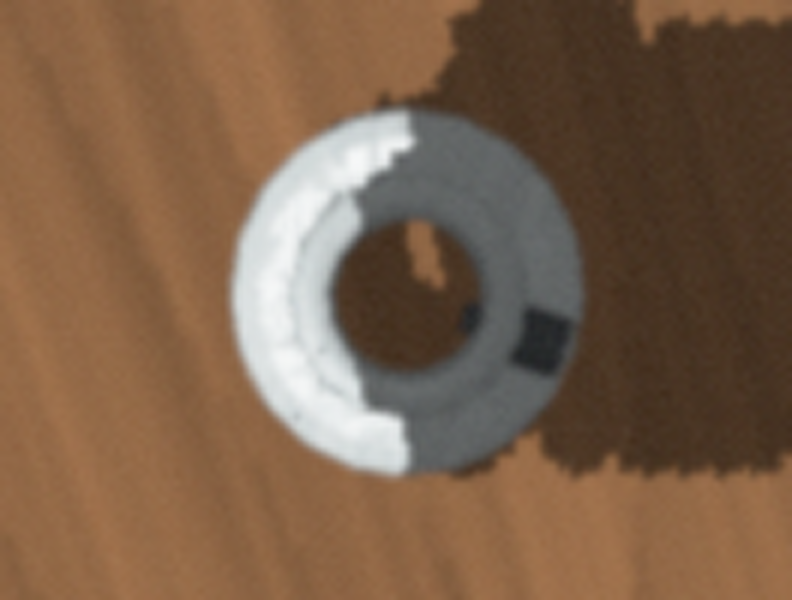

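The pulley's rim is centred at (408,292) in the crop and its bore top at (408,297). The screw head is at (543,340) and its tip at (472,319), so it points right and about 16° downward.

Run:
```python
from h import *
import pickle
c=pickle.load(open("w4.pkl","rb"))
f=lambda a,b,z:onz(c,189+a/6,52+b/6,z)
hsv=cv2.cvtColor(c["img"],cv2.COLOR_BGR2HSV)[52:152,189:321]
m=((hsv[...,1]<70)).astype(np.uint8); m=cv2.morphologyEx(m,cv2.MORPH_OPEN,np.ones((3,3)))
k=max(cv2.findContours(m,0,1)[0],key=cv2.contourArea); (u,v),ax,_=cv2.fitEllipse(cv2.convexHull(k)); C=onz(c,189+u,52+v,.016); print("rim",u*6,v*6,ax,C)
B=f(408,297,.038); print("bore",B)
t,h=f(472,319,.028),f(543,340,.028)
for p,q in((t,h),(C,h),(B,h)):
    d=q-p; print(np.degrees(np.arctan2(d[1],d[0])),np.linalg.norm(d[:2]))
```

```text
rim 404.13157653808594 289.5198440551758 (59.099449157714844, 61.385833740234375) [ 0.45568675 -0.19330606  0.016     ]
bore [ 0.45578906 -0.19448812  0.038     ]
-33.81333692836614 0.01218950234313572
-37.18938910939441 0.024134455337902407
-35.0304288245294 0.023355026440254525
```

Run:
```python
from h import *
print(move([.4557,-.194,.12],rv(55)))
```

```text
(array([0.5038, 0.0144, 0.1932]), array([ 3.000e-04, -2.000e-04, -8.099e-01]))
```

Call:
arm_command([
  [0.1,0,0,0,0,-0.11],
  [0.2,0,0,0,0,-0.22],
  [0.3,0,0,0,0,-0.33],
  [0.4,0.01,0.1,0,0,-0.44],
  [0.504,0.014,0.19,0,0,-0.55],
], jaw=0.5)

```text
time_s: 8.43
tool_pos: [0.4558, -0.1939, 0.1202]
eef_rot: [1.525, 2.746, 0.001]
wrist_force: [0.8, -1.0, -0.5]
grip_width: 0.0694
grasp_force: 0.0
```

Call:
arm_command([
  [0,0,0,0,0,-0.11],
  [0,0,0,0,0,-0.22],
  [0,0,0,0,0,-0.26],
  [0,0,0,0,0,-0.26],
  [0,0,0,0,0,-0.26],
])

```text
time_s: 9.05
tool_pos: [0.4554, -0.1949, 0.1204]
eef_rot: [0.947, 2.995, 0.0]
wrist_force: [0.3, 0.0, 0.2]
grip_width: 0.0699
grasp_force: 0.0
```

Run:
```python
from h import *
print(get_state()["tool_pos"],move([.4557,-.194,.019],rv(55)))
```

```text
[ 0.45538827 -0.19492633  0.12037869] (array([0.0019, 0.0061, 0.6759]), array([ 0.0001,  0.0001, -0.0012]))
```

Call:
arm_command([
  [0,0.006,0.25,0,0,0],
  [0,0.006,0.5,0,0,0],
  [0,0.006,0.65,0,0,0],
  [0,0.006,0.675,0,0,0],
  [0,0.006,0.675,0,0,0],
])

```text
time_s: 9.68
tool_pos: [0.4561, -0.1949, 0.0197]
eef_rot: [0.947, 2.995, -0.0]
wrist_force: [1.0, -1.5, 0.9]
grip_width: 0.0699
grasp_force: 0.0
```

Call:
arm_command([
  [0,0,0,0,0,0],
  [0,0,0,0,0,0],
  [0,0,0,0,0,0],
  [0,0,0,0,0,0],
  [0,0,0,0,0,0],
], jaw=-1, grip_force=25)

```text
time_s: 10.3
tool_pos: [0.4558, -0.1948, 0.0191]
eef_rot: [-0.946, -2.996, -0.0]
wrist_force: [-0.1, -0.8, -0.6]
grip_width: 0.0238
grasp_force: 0.0
```

Run:
```python
from h import *
s=get_state();print({k:np.round(s[k],4) for k in("tool_pos","eef_rot","wrist_force","ft_torque","grip_width","grasp_force")})
```

```text
{'tool_pos': array([ 0.4558, -0.1948,  0.0191]), 'eef_rot': array([-0.9462, -2.9957, -0.    ]), 'wrist_force': array([-0.0743, -0.7511, -0.5959]), 'ft_torque': array([ 0.0472, -0.0182, -0.0034]), 'grip_width': np.float64(0.0238), 'grasp_force': np.float64(0.0)}
```

Run:
```python
from h import *
import pickle
s=get_state();print(s["tool_pos"],s["grip_width"],s["grasp_force"])
c=capture("wrist"); pickle.dump(c,open("w5.pkl","wb"))
cv2.imwrite("pics/w5.png",cv2.resize(c["img"],(768,576)))
print(proj(c,s["tool_pos"])*1.5, c["world_from_camera"].round(3))
```

```text
[ 0.45575072 -0.19476095  0.01906075] 0.023763420479544908 0.0
[382.11956548 327.1191922 ] [[ 0.575  0.786  0.229  0.392]
 [ 0.818 -0.552 -0.159 -0.151]
 [ 0.002  0.279 -0.96   0.217]
 [ 0.     0.     0.     1.   ]]
```

View pics/w5.png

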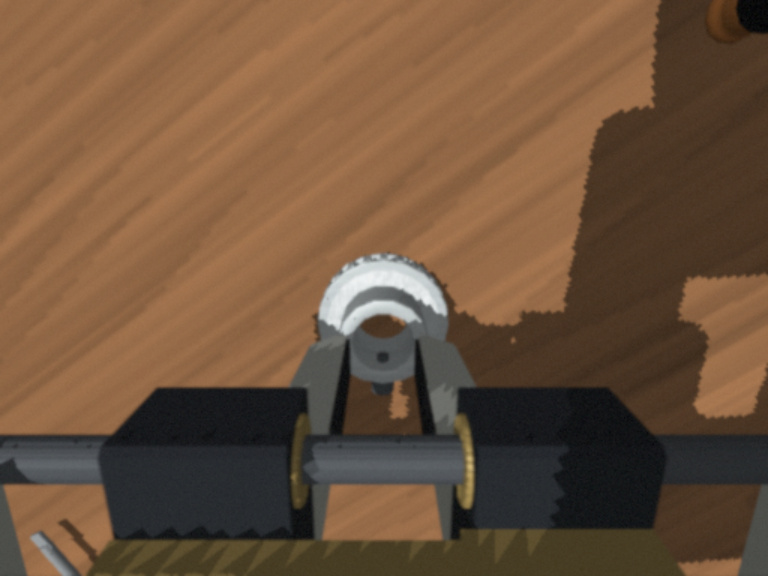

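The picture shows the fingers closing short of the hub: the hub is at about (383,335), the tips at row 340 on either side of the screw (383,390). The pulley seems to have been squeezed out. Measuring that.

Run:
```python
from h import *
import pickle
c=pickle.load(open("w5.pkl","rb")); s=get_state(); Rt=R.from_rotvec(s["eef_rot"])
f=lambda a,b,z:onz(c,a/1.5,b/1.5,z)
loc=lambda p:(Rt.inv().apply(p-s["tool_pos"])*1000).round(1)
for n,a,b,z in(("rim L",319,312,.016),("rim R",448,312,.016),("rim top",383,254,.016),("hub top far",383,287,.038),("bore hole far",383,301,.038),("bore near",383,340,.038),("screw end",383,392,.028),("tipL",348,340,.019),("tipR",415,340,.019),("L at38",348,340,.038),("shaft dot",383,356,.038)):
    p=f(a,b,z); print(n,p.round(4),loc(p))
t=capture("top"); g=cv2.resize(t["img"][200:260,270:340],None,fx=1,fy=1)
hsv=cv2.cvtColor(g,cv2.COLOR_BGR2HSV); m=((hsv[...,1]<70)&(hsv[...,2]>80)).astype(np.uint8)
for k in cv2.findContours(m,0,1)[0]:
    if cv2.contourArea(k)>30: print(cv2.boundingRect(k))
```

```text
rim L [ 0.4343 -0.2146  0.016 ] [  6.2 -28.6   3. ]
rim R [ 0.4679 -0.1668  0.016 ] [ 6.1 29.9  3. ]
rim top [ 0.4289 -0.1755  0.016 ] [33.   0.4  3. ]
hub top far [ 0.4359 -0.1804  0.038 ] [ 24.5   0.3 -19. ]
bore hole far [ 0.4407 -0.1838  0.038 ] [ 18.6   0.3 -19. ]
bore near [ 0.4545 -0.1935  0.038 ] [  1.8   0.3 -19. ]
screw end [ 0.4786 -0.2103  0.028 ] [-27.7   0.4  -9. ]
tipL [ 0.452  -0.2111  0.019 ] [ -6.3 -15.5   0. ]
tipR [ 0.4695 -0.1861  0.019 ] [-6.3 15.   0. ]
L at38 [ 0.4462 -0.2053  0.038 ] [  1.8 -14.  -19. ]
shaft dot [ 0.4604 -0.1976  0.038 ] [ -5.4   0.4 -19. ]
(61, 42, 9, 18)
(7, 0, 63, 60)
```

Call:
arm_command([
  [0,0,0,0,0,0],
])

```text
time_s: 10.52
tool_pos: [0.4557, -0.1948, 0.019]
eef_rot: [-0.946, -2.996, -0.0]
wrist_force: [-0.5, -1.2, 0.4]
grip_width: 0.0061
grasp_force: 0.0
```

Run:
```python
from h import *
import pickle
s=get_state(); print(s["tool_pos"],s["grip_width"],s["grasp_force"],s["wrist_force"])
c=capture("scene"); pickle.dump(c,open("s6.pkl","wb")); u,v=proj(c,[.456,-.194,.03]); print(u,v, proj(c,[.456,-.194,.0191]),proj(c,[.456,-.194,.038]))
x0,y0=int(u)-45,int(v)-45; print(x0,y0)
cv2.imwrite("pics/s6.png",cv2.resize(c["img"][y0:y0+65,x0:x0+85],None,fx=9,fy=9,interpolation=cv2.INTER_CUBIC))
```

```text
[ 0.45572051 -0.19476289  0.01900157] 0.006087972510710123 0.0 [-0.51602244 -1.23375782  0.38978184]
177.13864296367962 224.7380218414886 [177.60834502 227.41131198] [176.79015471 222.75461515]
132 179
```

View pics/s6.png

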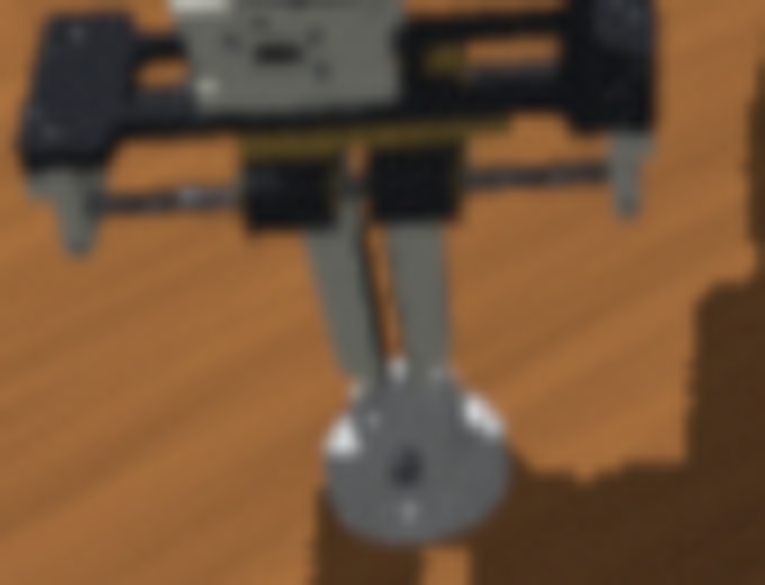

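Run:
```python
from h import *
import pickle
c=pickle.load(open("w4.pkl","rb"))
T=c["world_from_camera"]; tcp=np.array([.43043,-.26527,.14894]); X=np.array([.307,.952,0])
for a in(0,.0075):
  for h in(0,.01,.02,.03): 
    Y=np.array([.952,-.307,0]); p=tcp+a*X+np.array([0,0,h]); print(a,h,proj(c,p-.0254*Y).round(1),proj(c,p+.0254*Y).round(1))
hsv=cv2.cvtColor(c["img"],cv2.COLOR_BGR2HSV)
for r in range(205,262,4):
    m=np.r_[0,(hsv[r,:,1]<70).astype(int),0]; d=np.diff(m); print(r,[(a,b) for a,b in zip(np.where(d==1)[0],np.where(d==-1)[0]) if b-a>2])
for n in("scene","s6"):
    c=pickle.load(open(n+".pkl","rb")); x0,y0=155,205
    hs=cv2.cvtColor(c["img"],cv2.COLOR_BGR2HSV)[y0:y0+40,x0:x0+50]; m=(hs[...,1]<80).astype(np.uint8)
    for k in cv2.findContours(m,0,1)[0]:
        if cv2.contourArea(k)>50: x,y,w,h=cv2.boundingRect(k); print(n,x+x0,y+y0,w,h)
```

```text
0 0 [217.2 218. ] [292.3 217.9]
0 0.01 [215.4 223.7] [294.2 223.6]
0 0.02 [213.5 229.9] [296.2 229.8]
0 0.03 [211.3 236.8] [298.4 236.7]
0.0075 0 [216.8 207.5] [292.7 207.5]
0.0075 0.01 [215.  212.7] [294.6 212.7]
0.0075 0.02 [213.  218.5] [296.6 218.4]
0.0075 0.03 [210.8 224.8] [298.9 224.7]
205 []
209 []
213 []
217 []
221 []
225 [(np.int64(197), np.int64(208)), (np.int64(302), np.int64(313))]
229 [(np.int64(185), np.int64(209)), (np.int64(301), np.int64(325))]
233 [(np.int64(181), np.int64(207)), (np.int64(301), np.int64(329))]
237 [(np.int64(178), np.int64(206)), (np.int64(301), np.int64(332))]
241 [(np.int64(175), np.int64(203)), (np.int64(204), np.int64(207)), (np.int64(300), np.int64(335))]
245 [(np.int64(172), np.int64(205)), (np.int64(206), np.int64(210)), (np.int64(300), np.int64(338))]
249 [(np.int64(170), np.int64(205)), (np.int64(300), np.int64(341)), (np.int64(463), np.int64(470))]
253 [(np.int64(167), np.int64(203)), (np.int64(206), np.int64(209)), (np.int64(301), np.int64(310)), (np.int64(311), np.int64(343)), (np.int64(442), np.int64(446)), (np.int64(448), np.int64(45
[... 490 characters left out ...]
np.int64(76), np.int64(79)), (np.int64(83), np.int64(87)), (np.int64(91), np.int64(95)), (np.int64(99), np.int64(105)), (np.int64(106), np.int64(119)), (np.int64(120), np.int64(140)), (np.int64(141), np.int64(146)), (np.int64(161), np.int64(200)), (np.int64(201), np.int64(206)), (np.int64(304), np.int64(309)), (np.int64(314), np.int64(349)), (np.int64(353), np.int64(360)), (np.int64(363), np.int64(369)), (np.int64(377), np.int64(380)), (np.int64(381), np.int64(384)), (np.int64(385), np.int64(390)), (np.int64(393), np.int64(398)), (np.int64(402), np.int64(408)), (np.int64(412), np.int64(423)), (np.int64(429), np.int64(436)), (np.int64(442), np.int64(478))]
scene 168 219 21 20
s6 166 205 23 35
```

The finger ends in the picture lie about 30 mm behind the stated TCP: front tip at row 224, where row 207 was expected. The fingers therefore closed above the hub without touching it. I'll open, go about 29 mm lower and close again; the reading will tell hub (38) from rim (60).

Call:
arm_command([
  [0,0,0,0,0,0],
  [0,0,0,0,0,0],
  [0,0,0,0,0,0],
  [0,0,0,0,0,0],
  [0,0,0,0,0,0],
], jaw=0.7)

```text
time_s: 11.2
tool_pos: [0.4558, -0.1948, 0.0191]
eef_rot: [0.946, 2.996, -0.0]
wrist_force: [0.6, 0.6, -0.6]
grip_width: 0.0484
grasp_force: 0.0
```

Call:
arm_command([
  [0,0,0,0,0,0],
  [0,0,0,0,0,0],
  [0,0,0,0,0,0],
  [0,0,0,0,0,0],
  [0,0,0.02,0,0,0],
])

```text
time_s: 11.82
tool_pos: [0.456, -0.1949, 0.0162]
eef_rot: [0.946, 2.995, -0.0]
wrist_force: [-1.0, 0.9, -0.3]
grip_width: 0.0789
grasp_force: 0.0
```

Call:
arm_command([
  [0.005,0,0.04,0,0,0],
  [0.005,0,0.08,0,0,0],
  [0.005,0,0.11,0,0,0],
  [0.005,0,0.11,0,0,0],
])

```text
time_s: 12.32
tool_pos: [0.4547, -0.1941, -0.0011]
eef_rot: [-0.946, -2.995, -0.0]
wrist_force: [0.3, -0.0, 1.2]
grip_width: 0.0791
grasp_force: 0.0
```

Call:
arm_command([
  [0,0,0.03,0,0,0],
  [0,0,0.06,0,0,0],
  [0,0,0.06,0,0,0],
])

```text
time_s: 12.7
tool_pos: [0.4548, -0.1941, -0.01]
eef_rot: [-0.946, -2.995, -0.0]
wrist_force: [-0.6, -0.4, 0.6]
grip_width: 0.0793
grasp_force: 0.0
```

Call:
arm_command([
  [0,0,0,0,0,0],
  [0,0,0,0,0,0],
  [0,0,0,0,0,0],
  [0,0,0,0,0,0],
  [0,0,0,0,0,0],
], jaw=-1, grip_force=15)

```text
time_s: 13.32
tool_pos: [0.4552, -0.1943, -0.0094]
eef_rot: [0.946, 2.996, 0.0]
wrist_force: [0.7, -0.0, 0.5]
grip_width: 0.0361
grasp_force: 15.0
```

Call:
arm_command([
  [0,0,0,0,0,0],
  [0,0,0,0,0,0],
])

```text
time_s: 13.58
tool_pos: [0.4552, -0.1944, -0.0094]
eef_rot: [0.946, 2.996, 0.0]
wrist_force: [-0.0, 0.8, 0.5]
grip_width: 0.0364
grasp_force: 15.0
```

Call:
arm_command([
  [0,0,0,0,0,0],
  [0,0,-0.1,0,0,0],
  [0,0,-0.4,0,0,0],
  [0,0,-0.8,0,0,0],
  [0,0,-1,0,0,0],
], grip_force=30)

```text
time_s: 14.2
tool_pos: [0.4566, -0.1952, 0.1454]
eef_rot: [0.945, 2.991, -0.002]
wrist_force: [0.4, 0.0, -1.6]
grip_width: 0.0361
grasp_force: 30.1
```

Call:
arm_command([
  [0,0,-0.2,0,0,0],
  [0,0,-0.27,0,0,0],
  [0,0,-0.27,0,0,0],
])

```text
time_s: 14.58
tool_pos: [0.4554, -0.1945, 0.1815]
eef_rot: [0.946, 2.995, -0.0]
wrist_force: [-0.9, -0.0, -1.7]
grip_width: 0.0363
grasp_force: 30.0
```

Run:
```python
from h import *
import pickle
s=get_state();print({k:np.round(s[k],4) for k in("tool_pos","eef_rot","wrist_force","ft_torque","grip_width","grasp_force")})
c=capture("wrist"); pickle.dump(c,open("w7.pkl","wb"))
Rt=R.from_rotvec(s["eef_rot"]); 
for p in([0,0,-.0375],[-.0231,0,-.0375],[0,0,-.0475]): print(proj(c,s["tool_pos"]+Rt.apply(p)))
u,v=proj(c,s["tool_pos"]); x0,y0=int(u)-50,int(v)-35
cv2.imwrite("pics/w7.png",cv2.resize(c["img"][y0:y0+75,x0:x0+100],None,fx=8,fy=8,interpolation=cv2.INTER_CUBIC)); print(x0,y0)
print(move([.4451,.158,.175],rv(72.1)))
```

```text
{'tool_pos': array([ 0.4554, -0.1945,  0.1815]), 'eef_rot': array([ 9.4590e-01,  2.9947e+00, -3.0000e-04]), 'wrist_force': array([-0.8817, -0.0243, -1.714 ]), 'ft_torque': array([-0.0309, -0.0164,  0.0104]), 'grip_width': np.float64(0.0363), 'grasp_force': np.float64(29.9997)}
[254.91475939 242.59214095]
[254.90784242 278.82954028]
[254.97233087 250.92847446]
204 183
(array([1.4014, 1.8847, 0.0362]), array([ 0.    , -0.0006, -0.1906]))
```

View pics/w7.png

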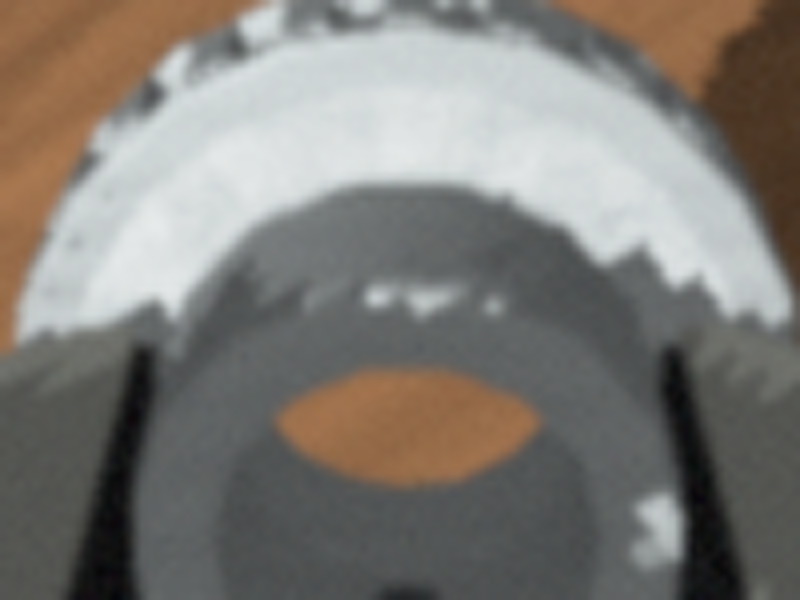

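The pulley is held upright and centred: the bore centre is at crop (409,540), against (408,543) predicted. The screw tip is at column 405, close to the tool's x axis.

Run:
```python
from h import *
import pickle
c=pickle.load(open("w7.pkl","rb")); s=get_state(); Rt=R.from_rotvec(s["eef_rot"])
P=lambda p:proj(c,s["tool_pos"]+Rt.apply(p)).round(1)
print("rim far",P([.03,0,-.0255]),"tip",P([-.0093,0,-.0375]),"head",P([-.0231,0,-.0375]),P([-.027,0,-.0375]))
g=cv2.cvtColor(c["img"],cv2.COLOR_BGR2GRAY)[250:300,235:275]
m=(g<55).astype(np.uint8)
n,l,st,ce=cv2.connectedComponentsWithStats(m)
for i in range(1,n):
    if st[i,4]>8: print(st[i],ce[i]+[235,250])
```

```text
rim far [254.7 183.8] tip [254.8 255.5] head [254.8 276.7] [254.8 282.6]
[16  7  8  8 57] [254.43859649 260.33333333]
[  0  31  40  14 250] [254.664 289.028]
```

Call:
arm_command([
  [0.1,0.13,0,0,0,0],
  [0.25,0.34,0,0,0,-0.03],
  [0.4,0.54,0,0,0,-0.06],
  [0.55,0.74,0,0,0,-0.1],
  [0.7,0.94,0,0,0,-0.15],
])

```text
time_s: 15.25
tool_pos: [0.4489, -0.0173, 0.179]
eef_rot: [-0.583, -3.084, 0.0]
wrist_force: [0.3, -0.4, -2.1]
grip_width: 0.0359
grasp_force: 30.0
```

Run:
```python
from h import *
s=get_state(); print(s["tool_pos"],s["grip_width"],move([.4451,.158,.175],rv(73)))
```

```text
[ 0.44887654 -0.01730637  0.17900331] 0.035888059004966937 (array([0.4503, 1.0787, 0.0273]), array([-0.0004, -0.002 , -0.0492]))
```

Call:
arm_command([
  [0.15,0.36,0,0,0,-0.02],
  [0.3,0.7,0,0,0,-0.05],
  [0.4,0.9,0.02,0,0,-0.05],
  [0.44,1,0.02,0,0,-0.05],
  [0.44,1,0.02,0,0,-0.05],
])

```text
time_s: 15.88
tool_pos: [0.4433, 0.1453, 0.1769]
eef_rot: [-0.463, -3.105, 0.002]
wrist_force: [0.2, -0.1, -2.3]
grip_width: 0.0359
grasp_force: 30.0
```

Run:
```python
from h import *
import pickle
s=get_state(); print(s["tool_pos"],move([.4451,.158,.175],rv(73)))
c=capture("wrist"); pickle.dump(c,open("w8.pkl","wb"))
```

```text
[0.44331158 0.14528166 0.17694321] (array([0.0133, 0.0846, 0.0129]), array([-0.0008, -0.001 ,  0.0003]))
```

Call:
arm_command([
  [0.013,0.085,0.01,0,0,0],
  [0.013,0.085,0.01,0,0,0],
  [0.013,0.085,0.01,0,0,0],
  [0.013,0.085,0.01,0,0,0],
])

```text
time_s: 16.42
tool_pos: [0.4459, 0.1576, 0.1766]
eef_rot: [0.466, 3.107, -0.0]
wrist_force: [0.4, 0.7, -2.0]
grip_width: 0.0359
grasp_force: 30.0
```

Run:
```python
from h import *
s=get_state(); print(s["tool_pos"],move([.4451,.158,.0855],rv(73)))
```

```text
[0.44586825 0.15760901 0.17661318] (array([0.0057, 0.001 , 0.6074]), array([-0.    ,  0.0001, -0.0008]))
```

Call:
arm_command([
  [0.003,0,0.1,0,0,0],
  [0.003,0,0.2,0,0,0],
  [0.003,0,0.26,0,0,0],
  [0.003,0,0.3,0,0,0],
  [0.003,0,0.34,0,0,0],
])

```text
time_s: 17.05
tool_pos: [0.4455, 0.158, 0.1253]
eef_rot: [0.466, 3.107, -0.0]
wrist_force: [-0.0, 0.3, -0.9]
grip_width: 0.0361
grasp_force: 30.1
```

Call:
arm_command([
  [0,0,0,0,0,0],
  [0,0,0,0,0,0],
])

```text
time_s: 17.3
tool_pos: [0.4456, 0.1581, 0.1259]
eef_rot: [0.466, 3.106, 0.0]
wrist_force: [-0.4, 0.4, -1.5]
grip_width: 0.0362
grasp_force: 30.1
```

Run:
```python
from h import *
s=get_state(); print(s["tool_pos"],s["wrist_force"],s["ft_torque"],move([.4451,.158,.0855],rv(73)))
```

```text
[0.44563351 0.15810412 0.1259369 ] [-0.44088792  0.36519875 -1.50424433] [ 0.05849407 -0.02134842  0.03413045] (array([ 0.0033, -0.0018,  0.2696]), array([ 0.0002,  0.0004, -0.0006]))
```

Call:
arm_command([
  [0.002,-0.001,0.03,0,0,0],
  [0.002,-0.001,0.06,0,0,0],
  [0.002,-0.001,0.09,0,0,0],
  [0.002,-0.001,0.12,0,0,0],
  [0.002,-0.001,0.12,0,0,0],
])

```text
time_s: 17.92
tool_pos: [0.4446, 0.1579, 0.1069]
eef_rot: [-0.466, -3.106, 0.001]
wrist_force: [-1.0, 0.6, -1.7]
grip_width: 0.0364
grasp_force: 30.0
```

Call:
arm_command([
  [0,0,0.04,0,0,0],
  [0,0,0.08,0,0,0],
  [0,0,0.12,0,0,0],
  [0,0,0.148,0,0,0],
  [0,0,0.148,0,0,0],
])

```text
time_s: 18.55
tool_pos: [0.4447, 0.1579, 0.0848]
eef_rot: [-0.466, -3.106, 0.001]
wrist_force: [-0.7, 0.1, -2.1]
grip_width: 0.036
grasp_force: 30.0
```

Call:
arm_command([
  [0,0,0,0,0,0],
  [0,0,0,0,0,0],
  [0,0,0,0,0,0],
])

```text
time_s: 18.92
tool_pos: [0.4452, 0.158, 0.0855]
eef_rot: [0.466, 3.107, 0.0]
wrist_force: [-0.3, 0.7, -1.2]
grip_width: 0.0358
grasp_force: 30.0
```

Run:
```python
from h import *
import pickle
s=get_state(); print(s["tool_pos"],s["wrist_force"],s["ft_torque"],s["grip_width"],move([.4451,.158,.0855],rv(73)))
c=capture("wrist"); pickle.dump(c,open("w9.pkl","wb")); Rt=R.from_rotvec(s["eef_rot"])
P=lambda p:proj(c,s["tool_pos"]+Rt.apply(p)).round(1)
print("head",P([-.0231,0,-.0375]),"rim far",P([.03,0,-.0255]))
sc=capture("scene"); pickle.dump(sc,open("s9.pkl","wb")); D=lambda r,z:np.array([.4451+r*.952,.158-r*.307,z])
print("scene: head exp",proj(sc,D(.027,.123)),"notch",proj(sc,D(.0775,.123)),"axis",proj(sc,D(0,.123)))
h=cv2.cvtColor(sc["img"],cv2.COLOR_BGR2GRAY); u,v=proj(sc,D(.027,.123)).astype(int); print(u-10,v-8); print(h[v-8:v+10,u-10:u+14])
```

```text
[0.44517958 0.15798537 0.08553142] [-0.34703687  0.70160838 -1.19311896] [ 0.02309773 -0.0243164   0.00824417] 0.03583669077600232 (array([ 0.0005, -0.0001,  0.0002]), array([ 0.0001,  0.0002, -0.0006]))
head [254.8 278.9] rim far [254.7 185.5]
scene: head exp [265.7431075  158.96710608] notch [272.4826172  166.83916052] axis [262.30653357 154.95303113]
255 150
[[ 93  93  92  84  75  75  75  76  75  77  82  76  46  43  74  90  95 101
  109 112 111 111 110 110]
 [ 93  94  93  88  78  75  75  75  76  75  78  80  59  53  79  92  95 100
  108 110 110 110 111 112]
 [ 92  93  92  88  78  75  74  74  76  75  79  83  75  65  84  93  95 101
  108 110 111 113 114 115]
 [ 92  93  91  84  78  75  76  75  75  76  82  86  82  70  86  93  96 103
  109 113 113 115 115 116]
 [ 91  94  90  82  84  81  79  78  79  80  85  87  82  69  85  93 100 108
  112 115 114 115 116 115]
 [ 91  93  90  83  87  89  88  88  88  87  89  88  80  68  85  96 106 113
  115 115 115 114 115 115]
 [ 92  93  90  82  88  91  91  91  90  87  84  85  80  72  86  98 108 113
  114 115 114 114 115 115]
 [ 93  94  89  83  88  92  92
[... 382 characters left out ...]
90  90  89  90  91  90  90  91  89  86  85  89  91  93  92  92  91
   93  96 101 105 107 107]
 [ 89  91  90  90  89  91  91  91  91  91  89  89  93  92  90  90  91  91
   93  93  95 100 104 106]
 [ 89  89  90  90  89  92  93  93  93  92  90  88  91  91  90  89  91  93
   93  92  92  95  98  99]
 [ 88  89  90  90  91  92  94  93  92  92  91  92  98 102 106 110  99  93
   93  89  91  92  93  93]
 [ 90  89  87  87  91  92  93  93  92  95 101 116 124 128 136 138 110  94
   92  90  90  91  91  92]
 [ 91  84  74  76  83  88  90  90  91  97 117 141 137 128 123 120 102  93
   92  89  90  91  91  92]
 [ 92  84  63  57  65  74  78  79  79  84 102 121 115 108 101  98  94  93
   91  89  90  91  91  93]]
```

```bash
python3 -c "
from h import *
print(finish_job())"
```

```text
the job is handed in; nothing more can be done
None
```

I turned the shaft until its flat faced the notch (within about 1° in the wrist view). The pulley is over the shaft, held clear of the drive with its set-screw level with the notch and pointing at it to within about 2°, and the job was handed in at about 19 s with no result returned.

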